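# Gauge the depth of the clay pot

## Robot

A 7-joint arm with a two-finger parallel gripper is mounted at the origin on the work surface. World frame = base frame: x ahead of the robot, y to its left, z up, the work surface at z = 0. Lengths are in m, angles in rad, forces in N, time in s.
With the tool pointing down it reaches from about 0.4 to 0.85 m from the base axis. Payload 4.5 kg.
Tool frame: the origin (TCP) lies midway between the tips of the shut fingers; the grasp point (between the pads) lies 19 mm behind it; z points along the fingers, y is the line along which they close (so a half turn about z gives the same grasp; the last joint's range is limited). The gripper opens to 88 mm and grips with 3 to 60 N. Pads are 18 mm wide; open, the fingers measure 123 mm over their backs; the gripper's body (75 mm by 187 mm) begins 45 mm behind the grasp point.
Start: joints at [1.328, 0.689, -0.195, 1.565, 0.157, 0.902, -0.215], TCP at [0.171, -0.601, 0.239] pointing down, gripper open.
Joint ranges: [-3.01, 3.01], [-0.46, 2.08], [-1.47, 1.51], [0.13, 2.56], [-1, 4.14], [0.04, 2.09], [-2.66, 2.66]. Speed limits (rad/s): [2.57, 2.57, 3.14, 3.14, 3.14, 3.14, 3.14].

## Interface

Orientations are given as a unit quaternion [w, x, y, z].
In Python, from station import env, cams, order, spotter gives the robot as it stands.
- The arm moves only by the shell command python3 -m handwheel 'ROWS'. ROWS is JSON, a list of rows, each an object with "twist": the turn, a rotation vector about the tool's x, y, z in degrees, a list of three; "travel": the shift along the tool's x, y, z in m, a list of three; "grip": the opening, from 0 (shut) to 1 (fully open). A call has exactly 8 rows; each row shifts and turns the commanded pose from where the row before left it, along the tool's axes as they then stand; what a row does not reach is not made up. A row lasts 1/8 s, in which the tool goes at most 62.5 mm and 10.7 degrees, less where a joint would pass 70% of its speed; a pose out of reach is approached as far as the arm can. A call is refused whole if a number of a shift passes 0.0625 or a number of a turn 10.7, either way. A call with a gripper value outside its range is refused whole. The fingers move at their own pace and stop on an object; the grip force is fixed at half the most. Time passes only in rows, so rows that do not move let the fingers close, or fill a call up. It gives the time, the measured TCP pose, the force, the opening and the grip force at its end, in the units of the state.
- env.get_state(): the state, without advancing time (a new reading comes with each control period).
- cams.get_image(name): name is "scene" or "top" or "wrist"; returns a dict with "frame" (384x512x3 uint8, red, green, blue), "mtx" (3x3 intrinsics, pixels), "extrinsics" (4x4, takes a point from camera to world coordinates). Camera axes: x right, y up, looking along -z (the intrinsics and any distortion apply to the point x, -y, -z); pixel columns grow to the right and rows downward; lengths in m; the calibration is good to about 2 mm. A picture is of the moment at which its call begins. There is no depth.
- order.close_job(): hands the job in; it is judged then, once.
Trained networks look in a picture, given as the dict that the camera call returned (one of the last four; its "shot" number tells which), for a name from the list of things; names that differ only in an ending like _2 or _b are one class to them, and where a whole thing is asked for, a point or a joint stands for the part that bears it (a point fixed in the world has none). Each returns a list of dicts, best first, with "confidence" (0 to 1); they miss things now and then, are a little off and sometimes report something else, mostly with a low value. They report only what shows in the picture. A call takes as long as a camera call. They do not tell look-alikes from the thing itself.
- spotter.regions_of(picture, query): "mask" (384x512 bool, what is visible of it) and "xy" ([column, row] in pixels, amid what is visible of it).
- spotter.landmark_of(picture, query): "xy" ([column, row] in pixels: a listed point, or the origin of a listed thing).
The state is a dict: "time": time; "joints": joint angles; "qvel": joint speeds; "joint_efforts": joint torques, N m; "tcp_pos": TCP position; "ee_rot": TCP orientation; "ft_force": force on the tool from outside, world axes, zero at the start; "torque": the same for the moment, N m; "finger_gap": finger opening in m; "finger_force": force on a finger pad.
Only numpy, scipy, OpenCV 4.12 (cv2) and the standard library are available. Lean on these libraries where they do the work, as an engineer would, in place of code of your own. Each camera call takes 0.05 s, during which the arm holds its last target. There are 200 camera calls.

## Task

Two depth gauges stand on the pottery table. On the one that stands over the unglazed terracotta pot, take the blue knob and lower the probe until it touches the bottom of the pot, then lock it there by pressing that gauge's red lever fully down. Leave the probe of the other gauge, over the white pot, where it is.

Things in the scene. Friction and masses are not known exactly. Their poses are not given: they have to be found in the camera images.
- clay_pot: Unglazed terracotta pot: plain round cup, no handle, 92 mm across the rim, 80 mm high, inner floor 6 mm above its underside, 0.25 to 0.5 kg. It stands loose on the 15 mm thick grey base of the gauge to be used, at most 10 mm off the probe's axis. Origin: centre of its underside, z up.
- gauge_probe: Upright 8 mm rod sliding through its gauge's head (50 x 42 mm, top 145 mm above the table; no part but lever and probe is higher). Origin: the tip, 85 to 115 mm above the table at first, can sink to 10. Blue knob to grip, 36 mm wide, 30 high, centred 185 mm above the tip. About 2 N of friction holds it where left. Its yaw is the gauge's: red lever on the -x side, column on +y.
- lock_pad (a point): Middle of the cross bar (36 mm wide, 18 thick) at the end of that gauge's red lever, 65 mm from its level pivot, which is 30 mm out (-x) from the rod and 150 mm above the table. At first raised 21 to 26 degrees (bar 88 to 91 mm from the rod, 173 to 178 mm up); 2 to 6 N from above swings it down to its level stop (95 mm out, 150 mm up): locked. Stays where left.
- gauge2_probe: Probe of the other, identical gauge, over the white pot: to be left alone. Origin: its tip; its blue knob is centred 185 mm above. It stands at least 300 mm to the left or right of the gauge to be used.
Things that resemble listed ones, but are neither listed nor needed, are in the scene too. What is shaped like the clay_pot but green is not meant.

How it is judged:
By the outcome, as a careful person would: the job done as asked, in the order asked, and still so for the second after the job is handed in, with the robot touching nothing.
It also fails if it takes over 40 s, if anything falls off the work surface, if the arm or the gripper's body presses on something with over 40 N, if the wrist force passes 120 N, or if a joint passes its speed limit or range.

## Working session

There is one attempt and no reset: what is moved stays moved. The work goes in short steps, Python scripts to look and compute and a shell command to move; the robot and the scene stay as the last step left them, time stands still between calls to the robot, and variables do not carry over. Pictures are saved under pics/ and viewed, at most 10 in all, crops included, and the job is handed in when it is done.

```bash
mkdir -p pics; cat > h.py <<'E'
from station import env,cams,order,spotter
import numpy as np,cv2
def ray(p,uv):
    K=p["mtx"];E=np.array(p["extrinsics"])
    q=np.linalg.inv(K)@[uv[0],uv[1],1]; d=E[:3,:3]@[q[0],-q[1],-q[2]]
    return E[:3,3],d/np.linalg.norm(d)
def atz(p,uv,z):
    o,d=ray(p,uv); return o+d*(z-o[2])/d[2]
def proj(p,X):
    E=np.array(p["extrinsics"]);c=E[:3,:3].T@(np.array(X)-E[:3,3]);q=p["mtx"]@[c[0],-c[1],-c[2]];return q[:2]/q[2]
def tri(rs):
    A=0;b=0
    for o,d in rs:
        M=np.eye(3)-np.outer(d,d);A=A+M;b=b+M@o
    return np.linalg.solve(A,b)
def save(p,n): cv2.imwrite("pics/"+n,cv2.cvtColor(p["frame"],cv2.COLOR_RGB2BGR))
np.set_printoptions(precision=4,suppress=True)
E
python3 - <<'E'
from h import *
P={n:cams.get_image(n) for n in("scene","top")}
print(P["top"].keys())
save(P["scene"],"s.png");save(P["top"],"t.png")
im=np.hstack([P["scene"]["frame"],P["top"]["frame"]])
for n,p in P.items():
    print(n,np.array(p["extrinsics"])[:3,3])
    for q in("clay_pot","gauge_probe","lock_pad"):
        print(q,"L",[(np.round(r["xy"],1).tolist(),round(r["confidence"],2)) for r in spotter.landmark_of(p,q)],"R",[(np.round(r["xy"],1).tolist(),round(r["confidence"],2)) for r in spotter.regions_of(p,q)])
s=env.get_state();print(s["tcp_pos"],s["ee_rot"],s["time"])
E
```

```text
dict_keys(['frame', 'mtx', 'extrinsics', 'shot'])
scene [1.3247 0.2941 1.0339]
clay_pot L [([211.9, 217.1], 0.76), ([177.2, 260.3], 0.73), ([257.6, 173.8], 0.6), ([146.0, 206.4], 0.57)] R [([258.5, 163.1], 0.82), ([208.5, 208.7], 0.78), ([377.9, 219.0], 0.71), ([172.5, 245.9], 0.62), ([145.4, 195.9], 0.59)]
gauge_probe L [([208.9, 191.2], 0.84)] R [([203.7, 138.3], 0.74)]
lock_pad L [([221.8, 149.9], 0.63)] R [([214.6, 159.5], 0.62)]
top [ 0.4017 -0.0524  1.3074]
clay_pot L [([367.6, 180.1], 0.91), ([301.7, 135.6], 0.82), ([299.3, 192.4], 0.53)] R [([286.0, 281.8], 0.96), ([374.3, 175.1], 0.92), ([294.5, 194.5], 0.83), ([305.1, 129.8], 0.65)]
gauge_probe L [([302.1, 189.7], 0.84)] R [([312.7, 180.1], 0.66)]
lock_pad L [([310.6, 227.0], 0.62), ([298.3, 192.4], 0.62)] R [([309.7, 217.6], 0.87)]
[ 0.1708 -0.6012  0.2388] [0.0001 0.9904 0.138  0.    ] 0.7
```

View pics/s.png

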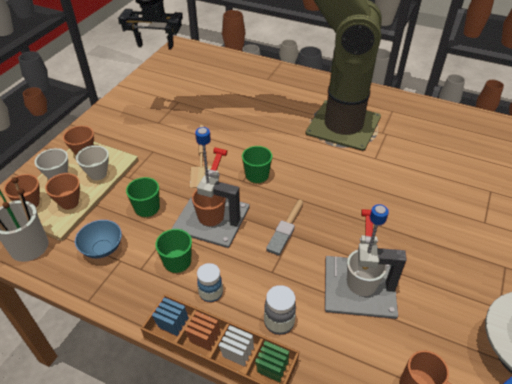

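View pics/t.png

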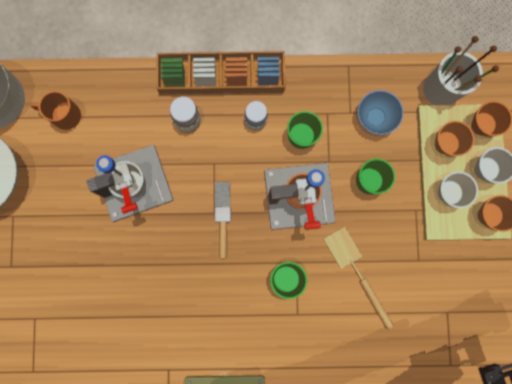

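The scene view shows the target gauge with the terracotta pot at about (208,208), its blue knob at (203,135) and its red lever bar at (220,152). In the top view the knob is at (316,178) and the bar at (312,226). The white-pot gauge is at scene (365,270), top (120,180). Next I triangulate the knob and the bar by colour.

```bash
cat >> h.py <<'E'
def blobs(p,col,c,r=30):
    h=cv2.cvtColor(p["frame"],cv2.COLOR_RGB2HSV).astype(int)
    m=((h[...,0]>105)&(h[...,0]<130)&(h[...,1]>130)) if col=="b" else (((h[...,0]<4)|(h[...,0]>174))&(h[...,1]>190)&(h[...,2]>90))
    k=np.zeros(m.shape,np.uint8);cv2.circle(k,tuple(int(v) for v in c),r,1,-1)
    ys,xs=np.nonzero(m&(k>0)); return np.c_[xs,ys]
E
python3 - <<'E'
from h import *
from scipy.spatial.transform import Rotation as R
p,t=cams.get_image("scene"),cams.get_image("top")
B=[blobs(p,"b",(203,135),20),blobs(t,"b",(316,178),15)]
for b in B: print("blue",len(b),b.min(0),b.max(0),b.mean(0))
k=tri([ray(p,B[0].mean(0)),ray(t,B[1].mean(0))]);print("knob",k,proj(p,k),proj(t,k))
Rd=[blobs(p,"r",(218,158),22),blobs(t,"r",(309,215),22)]
for b in Rd: print("red",len(b),b.min(0),b.max(0),b.mean(0))
for pp,b in((p,Rd[0]),(t,Rd[1])):
    c=pp["frame"]; 
    x0,y0=b.min(0)-4;x1,y1=b.max(0)+4
bp=Rd[0][Rd[0][:,1]<=156].mean(0);bt=Rd[1][Rd[1][:,1]>=222].mean(0)
l=tri([ray(p,bp),ray(t,bt)]);print("bar",bp,bt,l,proj(p,l),proj(t,l))
d=(l-k)[:2];print("dist",np.hypot(*d),"yaw",np.degrees(np.arctan2(-d[1],-d[0])))
for lm in spotter.landmark_of(t,"clay_pot"): print("pot",lm["xy"],atz(t,lm["xy"],.015))
s=env.get_state();q=s["ee_rot"];print(R.from_quat([q[1],q[2],q[3],q[0]]).as_matrix(),s["tcp_pos"],s["finger_gap"])
a=p["frame"][110:240,160:260];b=t["frame"][150:250,250:350]
im=np.hstack([cv2.resize(a,(400,520),interpolation=2),cv2.resize(b,(400,400),interpolation=2)[:520] if 0 else cv2.copyMakeBorder(cv2.resize(b,(400,400),interpolation=2),0,120,0,0,0)])
cv2.imwrite("pics/z.png",im[...,::-1])
E
```

```text
blue 137 [196 129] [209 144] [202.5912 137.3942]
blue 90 [308 170] [323 186] [314.8889 178.8667]
knob [ 0.5609 -0.2037  0.2916] [202.2694 137.3405] [314.5512 179.027 ]
red 57 [213 149] [225 168] [219.0175 153.4211]
red 159 [305 204] [319 227] [310.5535 217.7925]
bar [219.5625 151.6042] [311.7826 224.4058] [ 0.4741 -0.211   0.1755] [219.4549 151.5894] [311.6672 224.4573]
dist 0.08717748152172151 yaw 4.774871407906647
pot [286.3, 278.5] [ 0.3458 -0.1635  0.015 ]
pot [367.2, 181.7] [ 0.595  -0.3836  0.015 ]
pot [296.5, 193.9] [ 0.5654 -0.1961  0.015 ]
pot [300.8, 134.9] [ 0.724  -0.2121  0.015 ]
[[ 0.9619  0.2733  0.    ]
 [ 0.2733 -0.9619 -0.0001]
 [ 0.      0.0001 -1.    ]] [ 0.1708 -0.6012  0.2388] 0.08790611400753771
```

View pics/z.png

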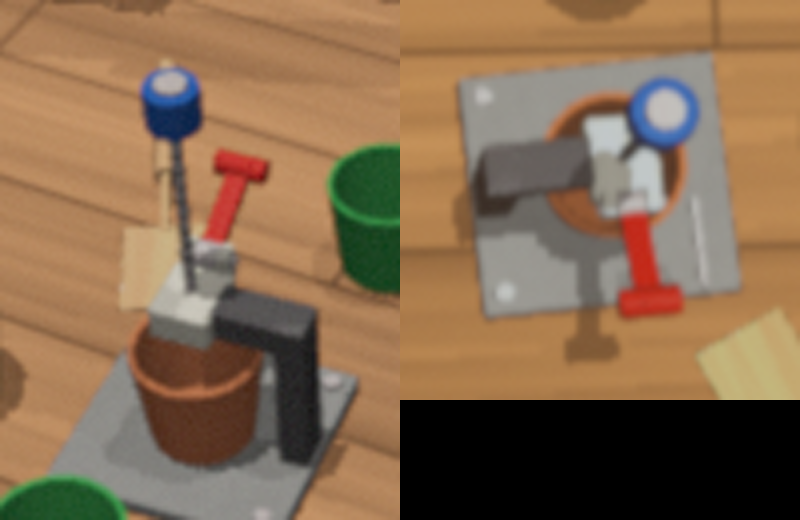

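```bash
python3 -m handwheel '[{"twist":[0,0,5],"travel":[0,0,-0.03],"grip":1},{"twist":[0,0,5],"travel":[0,0,-0.03],"grip":1},{"twist":[0,0,0],"travel":[0.03,-0.024,-0.03],"grip":1},{"twist":[0,0,0],"travel":[0.03,-0.024,-0.03],"grip":1},{"twist":[0,0,0],"travel":[0.03,-0.024,0],"grip":1},{"twist":[0,0,0],"travel":[0.03,-0.024,0],"grip":1},{"twist":[0,0,0],"travel":[0.03,-0.024,0],"grip":1},{"twist":[0,0,0],"travel":[0.03,-0.024,0],"grip":1}]'
python3 -m handwheel '[{"twist":[0,0,0],"travel":[0.03,-0.024,0],"grip":1},{"twist":[0,0,0],"travel":[0.03,-0.024,0],"grip":1},{"twist":[0,0,0],"travel":[0.03,-0.024,0],"grip":1},{"twist":[0,0,0],"travel":[0.03,-0.024,0],"grip":1},{"twist":[0,0,0],"travel":[0.03,-0.024,0],"grip":1},{"twist":[0,0,0],"travel":[0.03,-0.024,0],"grip":1},{"twist":[0,0,0],"travel":[0.01,-0.01,0],"grip":1},{"twist":[0,0,0],"travel":[0,0,0],"grip":1}]'
cat >> h.py <<'E'
from scipy.spatial.transform import Rotation as R
def tool():
    s=env.get_state();q=s["ee_rot"];return np.array(s["tcp_pos"]),R.from_quat([q[1],q[2],q[3],q[0]]).as_matrix(),s
E
python3 - <<'E'
from h import *
w=cams.get_image("wrist");save(w,"w.png")
T,M,s=tool();print(T,M,s["time"])
print("proj",proj(w,[.563,-.206,.294]),proj(w,[.474,-.213,.1755]))
b=blobs(w,"b",proj(w,[.563,-.206,.30]),120);print(len(b),b.min(0),b.max(0))
for q in("gauge_probe","lock_pad"):
    print(q,[(r["xy"],r["confidence"]) for r in spotter.landmark_of(w,q)])
E
```

```text
time: 1.85
tcp_pos: [0.336, -0.4386, 0.3589]
ee_rot: [0.0, 0.999, 0.051, 0.0]
ft_force: [0.6, -0.2, -0.2]
finger_gap: 0.0883
finger_force: 0.0
time: 2.85
tcp_pos: [0.5083, -0.2668, 0.3586]
ee_rot: [0.0, 0.999, 0.052, -0.0]
ft_force: [-0.7, -0.2, 0.0]
finger_gap: 0.088
finger_force: 0.0
[ 0.5075 -0.2681  0.3587] [[ 0.9949  0.1011 -0.001 ]
 [ 0.1011 -0.9949 -0.0011]
 [-0.0011  0.001  -1.    ]] 2.9
proj [178.0323 122.919 ] [206.4105 195.2102]
1340 [140 101] [192 153]
gauge_probe [([212.2, 120.4], 0.96)]
lock_pad [([204.8, 195.6], 0.77)]
```

View pics/w.png

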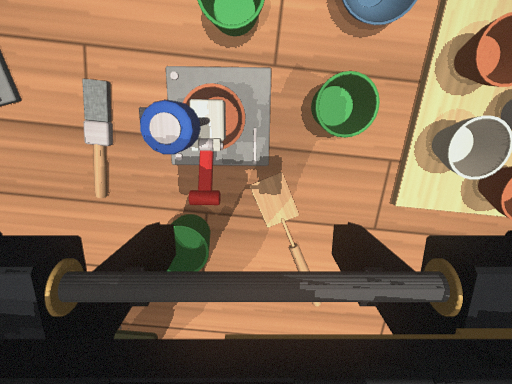

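The wrist view shows the knob cap at (164,127), the bar centre at (205,197), and a base aligned with the image. I triangulate again from all three views.

```bash
python3 - <<'E'
from h import *
from scipy.optimize import least_squares as ls
w,p,t=[cams.get_image(n) for n in("wrist","scene","top")]
# knob modelled as cylinder r18 h30: match blue+cap silhouette bbox in each view
def sil(pp,c,r=.018,h=.015):
    a=np.linspace(0,2*np.pi,60);return np.array([proj(pp,c+[r*np.cos(x),r*np.sin(x),z]) for x in a for z in(-h,h)])
obs=[]
for pp,c,r in((w,(166,127),40),(p,(203,135),20),(t,(316,178),15)):
    b=blobs(pp,"b",c,r);obs.append((pp,np.r_[b.min(0),b.max(0)]));print(obs[-1][1])
f=lambda c:np.concatenate([(np.r_[sil(pp,c).min(0)-.0,sil(pp,c).max(0)-1]-o)*(0.2 if pp is w else 1) for pp,o in obs])
k=ls(f,[.563,-.206,.294],loss="soft_l1").x;print("knob",k,f(k).round(1))
# yaw axes and bar
T,M,s=tool()
bw=(204.5,197.5);bars=[ray(w,bw),ray(p,(160+241/4,110+167/4)),ray(t,(250+251/4,150+301/4))]
l=tri(bars);print("bar",l,[proj(x,l) for x in(w,p,t)])
print("in tool axes from knob",M.T@(l-k))
d=M.T@(k-T);print("to knob",d)
for z in(0.014,):
    e=[atz(w,u,z) for u in((168,67),(271,67),(271,163),(168,163))];print("base",e)
E
```

```text
[137  99 188 151]
[196 129 209 144]
[308 170 323 183]
knob [ 0.5604 -0.2029  0.2944] [-0.  -0.4  2.   0.  -1.6 -2.4  0.6  1.2 -3.2 -0.8  0.2  4.7]
bar [ 0.4706 -0.2124  0.1729] [array([204.3628, 196.1561]), array([219.6483, 151.4157]), array([312.1778, 226.0386])]
in tool axes from knob [-0.0902  0.0004  0.1216]
to knob [ 0.0591 -0.0599  0.0643]
base [array([ 0.6299, -0.1198,  0.014 ]), array([ 0.6462, -0.2834,  0.014 ]), array([ 0.4923, -0.3013,  0.014 ]), array([ 0.4746, -0.1227,  0.014 ])]
```

```bash
python3 -m handwheel '[{"twist":[0,0,0],"travel":[0.02,-0.02,0],"grip":1},{"twist":[0,0,0],"travel":[0.02,-0.02,0],"grip":1},{"twist":[0,0,0],"travel":[0.019,-0.02,0],"grip":1},{"twist":[0,0,0],"travel":[0,0,0],"grip":1},{"twist":[0,0,0],"travel":[0,0,0.02],"grip":1},{"twist":[0,0,0],"travel":[0,0,0.02],"grip":1},{"twist":[0,0,0],"travel":[0,0,0.02],"grip":1},{"twist":[0,0,0],"travel":[0,0,0],"grip":1}]'
python3 - <<'E'
from h import *
w=cams.get_image("wrist");save(w,"w2.png")
T,M,s=tool();print(T,M.T@(np.array([.5604,-.2029,.2944])-T))
E
```

```text
time: 4.15
tcp_pos: [0.5591, -0.2029, 0.2975]
ee_rot: [0.0, 0.999, 0.05, -0.002]
ft_force: [0.0, 0.2, 0.2]
finger_gap: 0.0881
finger_force: 0.0
[ 0.5601 -0.2028  0.2987] [0.0003 0.0001 0.0043]
```

View pics/w2.png

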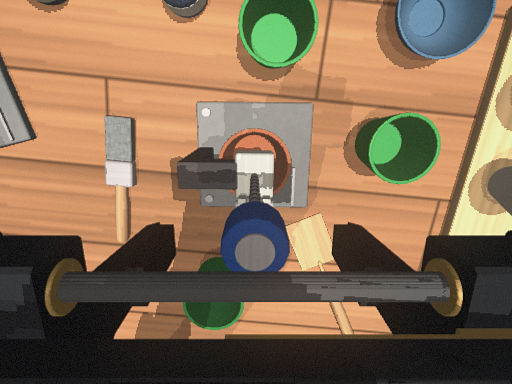

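The knob is centred between the fingers (column 255). I go down another 23 mm and close.

```bash
python3 -m handwheel '[{"twist":[0,0,0],"travel":[0,0,0.012],"grip":1},{"twist":[0,0,0],"travel":[0,0,0.011],"grip":1},{"twist":[0,0,0],"travel":[0,0,0],"grip":0},{"twist":[0,0,0],"travel":[0,0,0],"grip":0},{"twist":[0,0,0],"travel":[0,0,0],"grip":0},{"twist":[0,0,0],"travel":[0,0,0],"grip":0},{"twist":[0,0,0],"travel":[0,0,0],"grip":0},{"twist":[0,0,0],"travel":[0,0,0],"grip":0}]'
```

```text
time: 5.2
tcp_pos: [0.5613, -0.2033, 0.2759]
ee_rot: [0.001, 0.999, 0.05, 0.0]
ft_force: [1.4, -3.6, -0.7]
finger_gap: 0.0347
finger_force: 30.0
```

```bash
python3 -m handwheel '[{"twist":[0,0,0],"travel":[0,0,0.01],"grip":0},{"twist":[0,0,0],"travel":[0,0,0.01],"grip":0},{"twist":[0,0,0],"travel":[0,0,0.01],"grip":0},{"twist":[0,0,0],"travel":[0,0,0.01],"grip":0},{"twist":[0,0,0],"travel":[0,0,0.01],"grip":0},{"twist":[0,0,0],"travel":[0,0,0.01],"grip":0},{"twist":[0,0,0],"travel":[0,0,0.01],"grip":0},{"twist":[0,0,0],"travel":[0,0,0.005],"grip":0}]'
python3 -m handwheel '[{"twist":[0,0,0],"travel":[0,0,0.001],"grip":0},{"twist":[0,0,0],"travel":[0,0,0.001],"grip":0},{"twist":[0,0,0],"travel":[0,0,0.001],"grip":0},{"twist":[0,0,0],"travel":[0,0,0.001],"grip":0},{"twist":[0,0,0],"travel":[0,0,0.001],"grip":0},{"twist":[0,0,0],"travel":[0,0,0.001],"grip":0},{"twist":[0,0,0],"travel":[0,0,0],"grip":0},{"twist":[0,0,0],"travel":[0,0,0],"grip":0}]'
python3 -c "
from h import *
print([np.array(env.get_state()['ft_force']) for _ in range(3)])"
```

```text
time: 6.2
tcp_pos: [0.5614, -0.2033, 0.2002]
ee_rot: [0.001, 0.999, 0.05, 0.0]
ft_force: [0.1, -5.3, 0.9]
finger_gap: 0.0345
finger_force: 30.0
time: 7.2
tcp_pos: [0.5613, -0.2033, 0.1945]
ee_rot: [0.001, 0.999, 0.05, 0.001]
ft_force: [0.6, -4.6, 0.6]
finger_gap: 0.035
finger_force: 30.0
[array([ 0.5697, -4.6278,  0.627 ]), array([ 0.5697, -4.6278,  0.627 ]), array([ 0.5697, -4.6278,  0.627 ])]
```

```bash
python3 -m handwheel '[{"twist":[0,0,0],"travel":[0,0,0.001],"grip":0},{"twist":[0,0,0],"travel":[0,0,0.001],"grip":0},{"twist":[0,0,0],"travel":[0,0,0.001],"grip":0},{"twist":[0,0,0],"travel":[0,0,0.001],"grip":0},{"twist":[0,0,0],"travel":[0,0,0.001],"grip":0},{"twist":[0,0,0],"travel":[0,0,0],"grip":0},{"twist":[0,0,0],"travel":[0,0,0],"grip":0},{"twist":[0,0,0],"travel":[0,0,0],"grip":0}]'
python3 -m handwheel '[{"twist":[0,0,0],"travel":[0,0,0.001],"grip":0},{"twist":[0,0,0],"travel":[0,0,0],"grip":0},{"twist":[0,0,0],"travel":[0,0,0.001],"grip":0},{"twist":[0,0,0],"travel":[0,0,0],"grip":0},{"twist":[0,0,0],"travel":[0,0,0],"grip":0},{"twist":[0,0,0],"travel":[0,0,0],"grip":0},{"twist":[0,0,0],"travel":[0,0,0],"grip":0},{"twist":[0,0,0],"travel":[0,0,0],"grip":0}]'
```

```text
time: 8.2
tcp_pos: [0.5613, -0.2033, 0.1895]
ee_rot: [0.001, 0.999, 0.05, 0.001]
ft_force: [0.4, -6.2, 0.3]
finger_gap: 0.0346
finger_force: 30.0
time: 9.2
tcp_pos: [0.5613, -0.2033, 0.1875]
ee_rot: [0.001, 0.999, 0.05, 0.001]
ft_force: [1.2, -6.2, 0.6]
finger_gap: 0.035
finger_force: 30.0
```

```bash
for i in 1 ; do python3 -m handwheel '[{"twist":[0,0,0],"travel":[0,0,0.001],"grip":0},{"twist":[0,0,0],"travel":[0,0,0],"grip":0},{"twist":[0,0,0],"travel":[0,0,0.001],"grip":0},{"twist":[0,0,0],"travel":[0,0,0],"grip":0},{"twist":[0,0,0],"travel":[0,0,0],"grip":0},{"twist":[0,0,0],"travel":[0,0,0],"grip":0},{"twist":[0,0,0],"travel":[0,0,0],"grip":0},{"twist":[0,0,0],"travel":[0,0,0],"grip":0}]';done
```

```text
time: 10.2
tcp_pos: [0.5613, -0.2032, 0.1855]
ee_rot: [0.001, 0.999, 0.05, 0.001]
ft_force: [1.2, -5.6, 1.1]
finger_gap: 0.0348
finger_force: 30.0
```

```bash
python3 -m handwheel '[{"twist":[0,0,0],"travel":[0,0,0.001],"grip":0},{"twist":[0,0,0],"travel":[0,0,0],"grip":0},{"twist":[0,0,0],"travel":[0,0,0.001],"grip":0},{"twist":[0,0,0],"travel":[0,0,0],"grip":0},{"twist":[0,0,0],"travel":[0,0,0],"grip":0},{"twist":[0,0,0],"travel":[0,0,0],"grip":0},{"twist":[0,0,0],"travel":[0,0,0],"grip":0},{"twist":[0,0,0],"travel":[0,0,0],"grip":0}]'
```

```text
time: 11.2
tcp_pos: [0.5613, -0.2033, 0.1835]
ee_rot: [0.001, 0.999, 0.05, 0.001]
ft_force: [1.6, -5.9, 0.7]
finger_gap: 0.0346
finger_force: 30.0
```

```bash
python3 -m handwheel '[{"twist":[0,0,0],"travel":[0,0,0.001],"grip":0},{"twist":[0,0,0],"travel":[0,0,0],"grip":0},{"twist":[0,0,0],"travel":[0,0,0.001],"grip":0},{"twist":[0,0,0],"travel":[0,0,0],"grip":0},{"twist":[0,0,0],"travel":[0,0,0],"grip":0},{"twist":[0,0,0],"travel":[0,0,0],"grip":0},{"twist":[0,0,0],"travel":[0,0,0],"grip":0},{"twist":[0,0,0],"travel":[0,0,0],"grip":0}]'
python3 - <<'E'
from h import *
p=cams.get_image("scene");a=p["frame"][100:240,140:280]
cv2.imwrite("pics/s2.png",cv2.resize(a,(600,600),interpolation=2)[...,::-1])
for z in(.17,.19,.2,.21,.22):print(z,proj(p,[.5610,-.2033,z]))
print("pot",[(r["xy"],r["confidence"]) for r in spotter.landmark_of(p,"clay_pot")])
E
```

```text
time: 12.2
tcp_pos: [0.5614, -0.2033, 0.1829]
ee_rot: [0.001, 0.999, 0.05, 0.001]
ft_force: [-2.2, -4.3, 9.2]
finger_gap: 0.035
finger_force: 30.0
0.17 [206.2162 174.4858]
0.19 [205.6259 168.7465]
0.2 [205.3255 165.8264]
0.21 [205.0216 162.8717]
0.22 [204.7141 159.882 ]
pot [([176.5, 261.5], 0.92), ([208.6, 215.7], 0.83), ([148.0, 207.7], 0.83), ([257.6, 175.2], 0.58)]
```

View pics/s2.png

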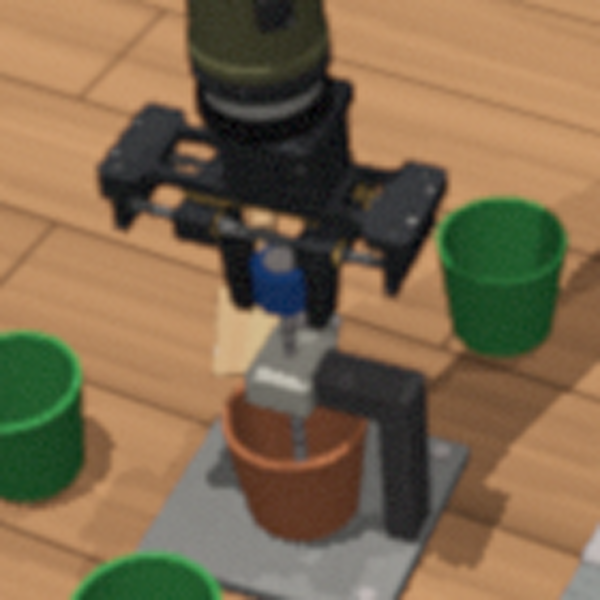

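The crop shows the knob held just above the head and the rod going down into the pot. The force rose to 9 N with the TCP stalled, so the tip is on the floor. I ease off 1 mm of the command and open.

```bash
python3 -m handwheel '[{"twist":[0,0,0],"travel":[0,0,-0.0007],"grip":0},{"twist":[0,0,0],"travel":[0,0,0],"grip":0},{"twist":[0,0,0],"travel":[0,0,0],"grip":1},{"twist":[0,0,0],"travel":[0,0,0],"grip":1},{"twist":[0,0,0],"travel":[0,0,0],"grip":1},{"twist":[0,0,0],"travel":[0,0,0],"grip":1},{"twist":[0,0,0],"travel":[0,0,0],"grip":1},{"twist":[0,0,0],"travel":[0,0,0],"grip":1}]'
python3 -m handwheel '[{"twist":[0,0,0],"travel":[0,0,-0.01],"grip":1},{"twist":[0,0,0],"travel":[0,0,-0.02],"grip":1},{"twist":[0,0,0],"travel":[0,0,-0.02],"grip":1},{"twist":[0,0,0],"travel":[0,0,-0.02],"grip":1},{"twist":[0,0,0],"travel":[-0.031,0,0],"grip":0},{"twist":[0,0,0],"travel":[-0.031,0,0],"grip":0},{"twist":[0,0,0],"travel":[-0.031,0,0],"grip":0},{"twist":[0,0,0],"travel":[0,0,0],"grip":0}]'
python3 - <<'E'
from h import *
p=cams.get_image("scene");w=cams.get_image("wrist");a=p["frame"][100:240,140:280]
cv2.imwrite("pics/s3.png",np.hstack([cv2.resize(a,(384,384),interpolation=2),w["frame"][:,48:464]])[...,::-1])
T,M,s=tool();print(T,s["finger_gap"],s["time"])
print(proj(w,T),[(r["xy"],r["confidence"]) for r in spotter.landmark_of(p,"lock_pad")])
b=blobs(p,"b",(204,165),14);print(b.mean(0),b.min(0),b.max(0),proj(p,[.5607,-.2033,.202]))
E
```

```text
time: 13.3
tcp_pos: [0.561, -0.2013, 0.1824]
ee_rot: [0.0, 0.999, 0.051, 0.0]
ft_force: [-0.6, 0.9, -0.2]
finger_gap: 0.0881
finger_force: 0.0
time: 14.3
tcp_pos: [0.4664, -0.2116, 0.2532]
ee_rot: [0.0, 0.999, 0.05, -0.001]
ft_force: [-0.6, -0.4, -0.4]
finger_gap: 0.0502
finger_force: 0.0
[ 0.4696 -0.2108  0.2532] 0.04237855768589983 14.4
[254.0062 236.7692] [([218.0, 149.4], 0.54)]
[205.7679 166.4821] [199 159] [211 172] [205.3235 165.1643]
```

View pics/s3.png

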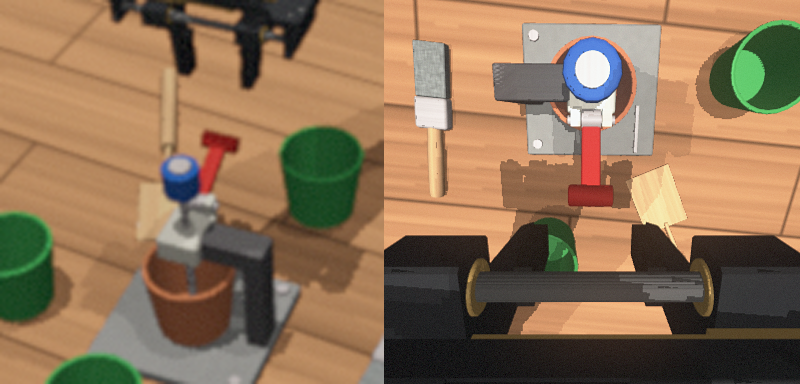

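The knob stayed low with the rod in the pot. In the wrist view the bar is straight ahead of the tool at column 254. I shut the fingers, descend and press the lever.

```bash
python3 -m handwheel '[{"twist":[0,0,0],"travel":[0,0,0.01],"grip":0},{"twist":[0,0,0],"travel":[0,0,0.01],"grip":0},{"twist":[0,0,0],"travel":[0,0,0.01],"grip":0},{"twist":[0,0,0],"travel":[0,0,0.01],"grip":0},{"twist":[0,0,0],"travel":[0,0,0.01],"grip":0},{"twist":[0,0,0],"travel":[0,0,0.006],"grip":0},{"twist":[0,0,0],"travel":[0,0,0],"grip":0},{"twist":[0,0,0],"travel":[0,0,0],"grip":0}]'
python3 -m handwheel '[{"twist":[0,0,0],"travel":[0,0,0.005],"grip":0},{"twist":[0,0,0],"travel":[0,0,0.005],"grip":0},{"twist":[0,0,0],"travel":[0,0,0.005],"grip":0},{"twist":[0,0,0],"travel":[0,0,0.005],"grip":0},{"twist":[0,0,0],"travel":[0,0,0.005],"grip":0},{"twist":[0,0,0],"travel":[0,0,0.004],"grip":0},{"twist":[0,0,0],"travel":[0,0,0],"grip":0},{"twist":[0,0,0],"travel":[0,0,0],"grip":0}]'
```

```text
time: 15.45
tcp_pos: [0.4687, -0.2109, 0.1967]
ee_rot: [0.0, 0.999, 0.051, 0.0]
ft_force: [-0.1, -0.3, -0.2]
finger_gap: 0.0007
finger_force: 0.0
time: 16.45
tcp_pos: [0.469, -0.2107, 0.1675]
ee_rot: [0.0, 0.999, 0.051, 0.0]
ft_force: [0.3, -0.1, -0.3]
finger_gap: 0.0005
finger_force: 0.0
```

```bash
python3 - <<'E'
from h import *
p=cams.get_image("scene");w=cams.get_image("wrist");a=p["frame"][100:240,140:280]
cv2.imwrite("pics/s4.png",np.hstack([cv2.resize(a,(384,384),interpolation=2),w["frame"][:,48:464]])[...,::-1])
T,M,s=tool();print(T,s["ft_force"],proj(w,T),proj(p,T))
E
```

```text
[ 0.4688 -0.2108  0.1676] [-0.5393 -0.2694 -0.2641] [254.4274 238.8564] [220.5981 152.6983]
```

View pics/s4.png

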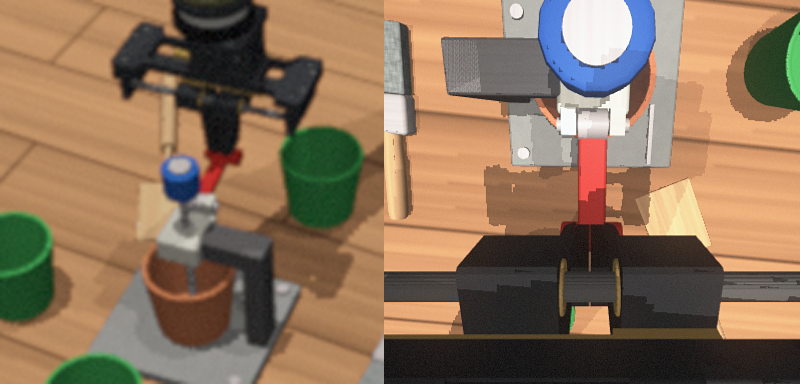

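The fingertips sit on the bar, which has already sunk (crop row 158, was 142). I keep pressing to the stop.

```bash
python3 -m handwheel '[{"twist":[0,0,0],"travel":[0,0,0.003],"grip":0},{"twist":[0,0,0],"travel":[0,0,0.003],"grip":0},{"twist":[0,0,0],"travel":[0,0,0.002],"grip":0},{"twist":[0,0,0],"travel":[0,0,0.001],"grip":0},{"twist":[0,0,0],"travel":[0,0,0],"grip":0},{"twist":[0,0,0],"travel":[0,0,0],"grip":0},{"twist":[0,0,0],"travel":[0,0,0],"grip":0},{"twist":[0,0,0],"travel":[0,0,0],"grip":0}]'
```

```text
time: 17.55
tcp_pos: [0.4682, -0.2109, 0.159]
ee_rot: [0.0, 0.999, 0.051, -0.0]
ft_force: [-2.3, -0.3, 9.0]
finger_gap: 0.0006
finger_force: 4.1
```

```bash
python3 -m handwheel '[{"twist":[0,0,0],"travel":[0,0,0.001],"grip":0},{"twist":[0,0,0],"travel":[0,0,0.0005],"grip":0},{"twist":[0,0,0],"travel":[0,0,0],"grip":0},{"twist":[0,0,0],"travel":[0,0,0],"grip":0},{"twist":[0,0,0],"travel":[0,0,0],"grip":0},{"twist":[0,0,0],"travel":[0,0,0],"grip":0},{"twist":[0,0,0],"travel":[0,0,0],"grip":0},{"twist":[0,0,0],"travel":[0,0,0],"grip":0}]'
python3 -m handwheel '[{"twist":[0,0,0],"travel":[0,0,-0.01],"grip":0},{"twist":[0,0,0],"travel":[0,0,-0.02],"grip":0},{"twist":[0,0,0],"travel":[0,0,-0.03],"grip":0},{"twist":[0,0,0],"travel":[0,0,-0.03],"grip":0},{"twist":[0,0,0],"travel":[-0.03,0,-0.03],"grip":0},{"twist":[0,0,0],"travel":[-0.03,0,0],"grip":0},{"twist":[0,0,0],"travel":[0,0,0],"grip":0},{"twist":[0,0,0],"travel":[0,0,0],"grip":0}]'
python3 - <<'E'
from h import *
p=cams.get_image("scene");w=cams.get_image("wrist");a=p["frame"][100:240,140:280]
cv2.imwrite("pics/s5.png",np.hstack([cv2.resize(a,(384,384),interpolation=2),w["frame"][:,48:464]])[...,::-1])
print("expect level bar",proj(p,[.5608-.095*.995,-.203-.0096,.15]),"tip-ok knob",proj(p,[.5607,-.2033,.202]))
b=blobs(p,"b",(204,165),14);print(b.mean(0),b.min(0),b.max(0))
E
```

```text
time: 18.55
tcp_pos: [0.4682, -0.2109, 0.1585]
ee_rot: [0.0, 0.999, 0.051, 0.0]
ft_force: [-4.7, 0.4, 18.0]
finger_gap: 0.0005
finger_force: 9.2
time: 19.55
tcp_pos: [0.4099, -0.2167, 0.277]
ee_rot: [0.0, 0.999, 0.051, 0.001]
ft_force: [0.1, -0.4, -0.5]
finger_gap: 0.0006
finger_force: 0.0
expect level bar [220.7859 156.8392] tip-ok knob [205.3235 165.1643]
[205.7257 166.4425] [199 159] [211 172]
```

View pics/s5.png

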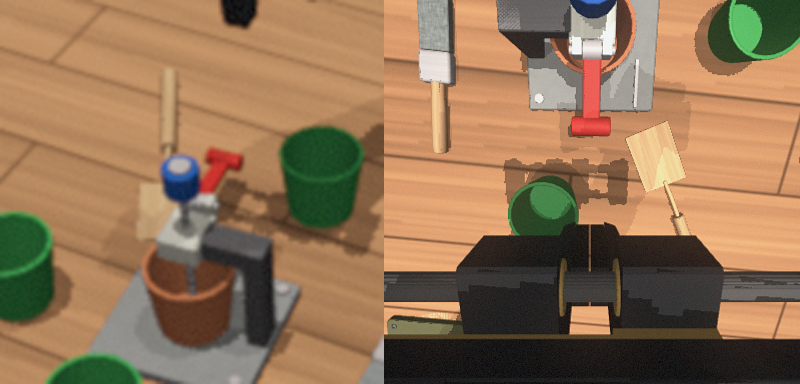

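The lever is level: the bar sits at scene pixel (221,158), against an expected (220.8,156.8). The knob has not moved since release and the robot is clear, so I hand the job in.

```bash
python3 -c "
from station import order
print(order.close_job())"
```

```text
the job is handed in; nothing more can be done
None
```

On the terracotta-pot gauge, the probe is lowered to the pot's floor (contact felt at about 9 N) and locked with its red lever fully down; I never touched the white-pot gauge, and the job is handed in at about 20 s (no verdict was returned).

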